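Lock the sliding key of a bending jig

ROBOT

A 6-joint arm with a two-finger parallel gripper is mounted at the origin on a cart in front of the work surface, level with it; the furniture and walls round the work are solid. World frame = base frame: x ahead of the robot, y to its left, z up, the work surface at z = 0. Lengths are in m, angles in rad, forces in N, time in s.
With the tool pointing down it reaches from about 0.25 to 0.725 m from the base axis. Payload 4 kg.
Tool frame: the origin (TCP) lies midway between the tips of the shut fingers; the grasp point (between the pads) lies bot.pinch_z behind it (bot.pinch_z is the distance from the TCP to the grasp point, in m); z points along the fingers, y is the line along which they close (so a half turn about z gives the same grasp; the last joint's range is limited). The gripper opens to 85 mm and grips with 20 to 120 N. Pads are 22 mm wide; open, the fingers measure 114 mm over their backs; the gripper's body (76 mm by 85 mm) begins 54 mm behind the grasp point. The pads swing forward as they close: fully open they stand 13 mm farther back than shut.
Start: joints at [1.223, 0.241, 0.005, 1.335, 0, 1.571], TCP at [0.17, 0.47, 0.231] pointing down, gripper open.
Joint ranges: [-2.72, 2.72], [-1.05, 1.87], [-1.09, 1.28], [-1.99, 2.15], [-1.42, 1.44], [-3.14, 3.14]. Speed limits (rad/s): [2.79, 2.79, 3.14, 3.14, 3.14, 3.14].

INTERFACE

Orientations are given as a unit quaternion [x, y, z, w].
In Python, from workcell import bot gives the robot as it stands.
- The arm moves only by the tool pendant, called after ">>>" in YAML: its name, and indented under it one key for each argument. Schema: {"type":"object","properties":{"plan":{"type":"string"},"only":{"type":"string"},"quiet":{"type":"boolean"},"lines":{"type":"string"}},"required":["plan"],"additionalProperties":false}. plan is a string of 1 to 10 rows, parted by a bar, with the numbers parted by spaces; each row has 7 numbers: a rotation vector rx, ry, rz in rad, then dx, dy, dz in cm, then the finger opening in m; each row is the pose to reach, as a shift and turn from the pose commanded when the call began, along the tool's axes at that moment; what a row does not reach only later rows make up. A row lasts 1/8 s, in which the tool goes at most 0.0625 m and 0.188 rad, less where a joint would pass 70% of its speed; a pose out of reach is approached as far as the arm can. The fingers move at their own pace and stop on an object; the grip force is fixed at half the most. Time passes only in rows, so rows that do not move let the fingers close. The tool returns the time, the measured TCP pose, the force, the opening and the grip force at its end. only (a regular expression) keeps the lines of the reply that match it, lines (a string "A,B") keeps lines A to B, and quiet returns only ok. Input that does not fit is refused with a message, and nothing moves.
- bot.get_obs(): the state, without advancing time (a new reading comes with each control period).
- bot.camera(name): name is "side" or "top" or "wrist"; returns the picture (384x512x3 uint8, red, green, blue); there is no depth.
- bot.calibration(name): a dict with "mtx" (3x3 intrinsics, pixels), "R" (3x3) and "t" (3): a world point X has camera coordinates R X + t. Camera axes: x right, y down, z forward; pixel columns grow to the right and rows downward; lengths in m; the calibration is good to about 2 mm. A picture is of the moment at which its call begins: read the wrist's pose just before it. calibration takes no time and is no camera call; for the wrist camera it gives the pose at the moment of the call.
- bot.job_done(): hands the job in; it is judged then, once.
The state is a dict: "clock": time; "joint_pos": joint angles; "joint_vel": joint speeds; "tau": joint torques, N m; "eef_pos": TCP position; "tool_rot": TCP orientation; "ft_force": force on the tool from outside, world axes, zero at the start; "ft_torque": the same for the moment, N m; "grip_width": finger opening in m; "grasp_force": force on a finger pad.
Only numpy, scipy, OpenCV 4.12 (cv2) and the standard library are available. Lean on these libraries where they do the work, as an engineer would, in place of code of your own. Each camera call takes 0.05 s, during which the arm holds its last target. There are 200 camera calls.

TASK

Lock the jig's slide: sweep the stray bolt out of its track, out to the side beyond the end of the jaws, and swing the looped lever until the oblong key under it lines up with the slot between the two keeper jaws. Then push the key right through against its spring, give it a quarter turn to whichever side the glass jar leaves free, and let go so that the spring seats it squarely across the back of the jaws. Leave the jar, the spray can and the bush standing where they are.

Things in the scene. Friction and masses are not known exactly. Their poses are not given: they have to be found in the camera images.
- jig_plate: Fixed dark steel fixture plate with a grid of black holes. Origin on its underside (bench level). Its x is the push direction of the slide, y to the left of that, z up. Plate: x -190 to 160 mm, y -180 to 180, top at z 22, on two low runners. The slide's track is the black line y = 0. A low steel stop block stands at the far end: x 130 to 144, |y| up to 20, top at z 40
- slot_mouth (a point): Middle of the mouth of the slot between two bright steel keeper jaws, at plate x 30, y 0, z 22 mm; axes as the plate's. The jaws fill plate x 30 to 55 mm, |y| 16 to 52, top at z 48 (screw heads to 51). The slot is 32 mm wide and open above; behind the jaws there is free room for the key to turn
- shuttle (a joint): Travel of the slide along the plate's x, 0 to 0.153 m. It carries key and lever, whose upright pivot is at plate x = -60 mm + travel, y 0. A spring pushes it back, 3 N at 0 to 10 N at full travel, so it returns when let go unless the key is locked. From 0.147 on a key lying along the slot has passed the jaws and is free to turn; a key seated across the jaws' back holds it at 0.128
- lock_lever (a joint): Angle of lever and key about the pivot, rad, limits -2.6 to 2.6. 0: the lever points back, to the plate's -x, and the key lies along the slot, the only way it passes the jaws. +1.57: the lever points to the plate's +y, -1.57: to its -y; both put the key across the slot. Light friction (0.7 N at the loop) holds it where it is left
- key_centre (a point): Middle of the key's top, on the pivot, 48 mm above the bench. The key is a bright steel oblong in one piece with the lever above it: 64 mm long along the lever's line (this point's x), 26 mm wide, round ends, z 24 to 48 mm. A hub on it rises to z 75 mm and carries the grey lever bar, 18 mm wide, z 54 to 64 mm
- loop_centre (a point): Centre of the finger loop at the lever's end, level with its top (z 72 mm), 85 mm from the pivot; its x points to the pivot. The loop is a grey-painted ring, inside 52 mm, outside 70 mm across, z 54 to 72 mm, open below. It passes over jaws, bolt and bush but not over the jar. Shut fingertips put down into it can push the lever any way without gripping
- stray_bolt: Loose rusty hex bolt lying on its side on the plate, in the track between the key and the jaws, 56 mm long along its y, 22 mm over the head, 20 mm high, 0.04 kg. Origin at the middle of its underside. It is out of the way when its middle is more than 60 mm from the track's line
- glass_jar: Loose open glass jar, 68 mm wide, 92 mm high, standing on the plate beside the jaws, to the left or to the right, where it blocks the lever from locking on that side. Origin at the centre of its underside
- bush: Loose turned brass-coloured bush, 36 mm wide, 10 mm high, on the plate on the other side from the jar. The lever passes over it. Origin at the centre of its underside
- spray_can: Loose spray can, 65 mm wide, 206 mm high, standing on the plate's near right corner. Origin at the centre of its underside

How it is judged:
On the way, in this order (a step that is already met when the one before it is completed fails the run):
1. the bolt's middle is more than 60 mm to the side of the track's line ((y of stray_bolt in the frame of jig_plate above 0.06 m or y of stray_bolt in the frame of jig_plate below -0.06 m)), for 0.2 s.
2. the key has been pushed through the jaws (travel over 0.137) (value of joint shuttle above 0.137 m), for 0.05 s.
At the end, for the whole second after the job is handed in: The key is seated behind the jaws by its spring: travel 0.122 to 0.134 and at rest, the key and lever square across the slot to 0.15 rad, on either side; the bolt lies at rest with its middle more than 60 mm to the side of the track's line (value of joint shuttle between 0.122 and 0.134 m and angle between the x axis of loop_centre and the y axis of jig_plate, either way round below 0.15 rad and velocity of joint shuttle between -0.01 and 0.01 m/s and (y of stray_bolt in the frame of jig_plate above 0.06 m or y of stray_bolt in the frame of jig_plate below -0.06 m) and linear speed of stray_bolt below 0.02 m/s); the robot touches nothing.
It fails at once if the glass jar is shifted by more than 15 mm or tipped (distance of glass_jar from where it was at the start of the episode above 0.015 m or angle between glass_jar's own z axis and vertical above 0.2 rad).
It fails at once if the spray can is shifted by more than 15 mm or tipped (distance of spray_can from where it was at the start of the episode above 0.015 m or angle between spray_can's own z axis and vertical above 0.2 rad).
It fails at once if the bush is shifted by more than 20 mm (distance of bush from where it was at the start of the episode above 0.02 m).
It also fails if it takes over 67 s, if anything falls off the work surface, if the arm or the gripper's body presses on something with over 40 N, if the wrist force passes 120 N, or if a joint passes its speed limit or range.

## Working session

There is one attempt and no reset: what is moved stays moved. The work goes in short steps, Python scripts to look and compute and a tool call to move; the robot and the scene stay as the last step left them, time stands still between calls to the robot, and variables do not carry over. Pictures are saved under pics/ and viewed, at most 10 in all, crops included, and the job is handed in when it is done.

```bash
ls; mkdir -p pics; python3 - <<'E'
from workcell import bot
import cv2, numpy as np
o=bot.get_obs(); print(o['clock'],o['eef_pos'],o['tool_rot'],o['grip_width'],bot.pinch_z)
for n in ['top','side']:
    im=bot.camera(n); cv2.imwrite(f'pics/{n}0.png',im[:,:,::-1]); c=bot.calibration(n); print(n,c['mtx'].tolist(),c['R'].round(4).tolist(),c['t'].round(4).tolist())
E
```

```text
pics
workcell.py
0.0 [0.17020665 0.46946511 0.23039856] [ 1.73033083e-01  9.84915449e-01 -1.04064456e-03 -1.68605882e-04] 0.08562704846611179 0.0187
top [[441.8222661024052, 0.0, 262.31728504458675], [0.0, 441.8222661024052, 187.24711688054305], [0.0, 0.0, 1.0]] [[0.1076, -0.9942, -0.0061], [-0.9731, -0.1041, -0.2054], [0.2036, 0.0281, -0.9786]] [-0.047, 0.5516, 1.0033]
side [[451.8812671062191, 0.0, 254.0579491757676], [0.0, 451.8812671062191, 194.64989562995333], [0.0, 0.0, 1.0]] [[0.9998, -0.018, 0.012], [-0.0009, -0.5891, -0.8081], [0.0216, 0.8079, -0.5889]] [-0.5509, 0.0639, 1.0988]
```

View pics/top0.png

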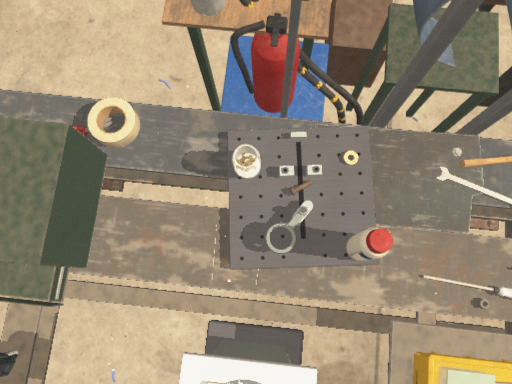

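View pics/side0.png

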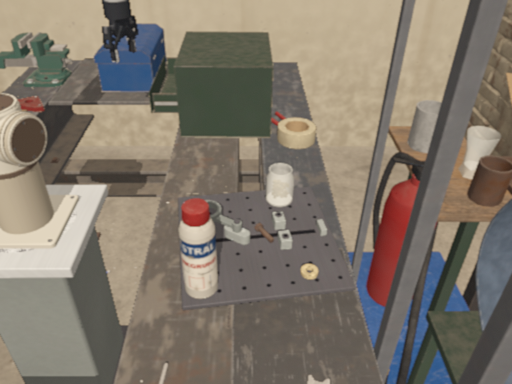

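The top view shows the plate at about cols 229–376, rows 126–268. The jar is left of the jaws (245,160), the bush on the right (351,157), the can at (378,240), the bolt at (297,187), and the loop at (281,237). So I'll lock to the right. Next is an enlarged crop for precise pixels.

```bash
python3 - <<'E'
import cv2
im=cv2.imread('pics/top0.png')[118:274,222:392]
cv2.imwrite('pics/topc.png',cv2.resize(im,None,fx=3.8,fy=3.8,interpolation=cv2.INTER_CUBIC))
im=cv2.imread('pics/side0.png')[155:310,170:360]
cv2.imwrite('pics/sidec.png',cv2.resize(im,None,fx=3.8,fy=3.8,interpolation=cv2.INTER_CUBIC))
E
```

```text
(no output)
```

View pics/topc.png

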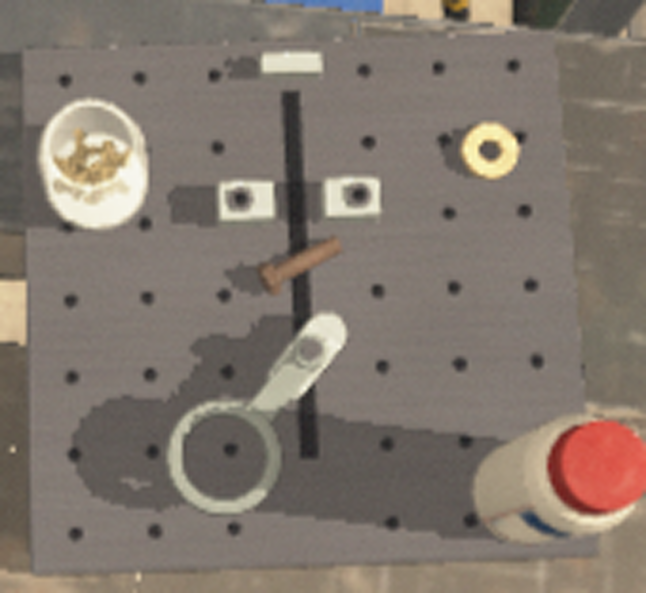

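View pics/sidec.png

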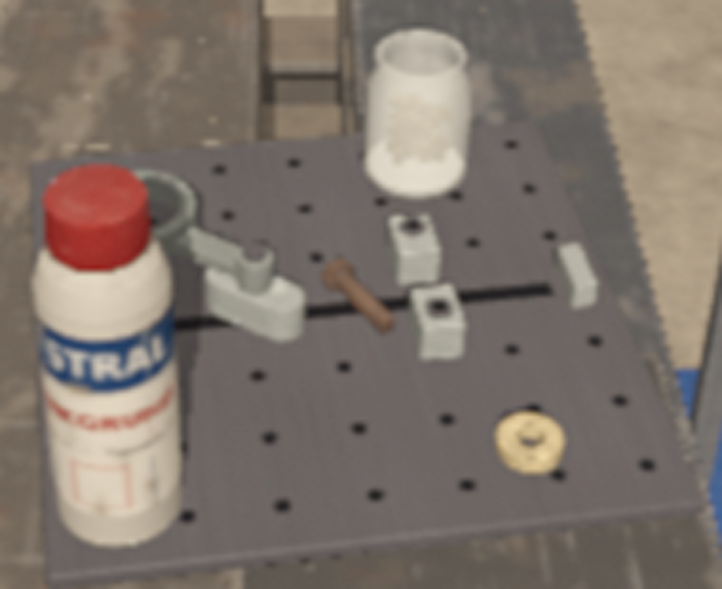

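The top crop shows the track from (291,92) to (309,458), screw heads at (239,198) and (358,194), the ring centred near (224,457), the hub at (310,349), and the bolt from (270,279) to (338,243). In the side crop the screws are at (414,227) and (439,307), the hub at (256,248), and the bolt from (338,272) to (387,324).

```bash
cat > h.py <<'E'
import numpy as np
from workcell import bot
def ray(n,uv,c=None):
    c=c or bot.calibration(n); R=np.array(c['R']);t=np.array(c['t'])
    d=R.T@np.linalg.solve(np.array(c['mtx']),[uv[0],uv[1],1]); return -R.T@t,d/np.linalg.norm(d)
def onz(n,uv,z,c=None):
    o,d=ray(n,uv,c); return o+d*(z-o[2])/d[2]
def tri(a,b):
    A=0;B=0
    for o,d in (a,b):
        P=np.eye(3)-np.outer(d,d);A=A+P;B=B+P@o
    return np.linalg.solve(A,B)
T=lambda x,y:(222+(x+.5)/3.8-.5,118+(y+.5)/3.8-.5)
S=lambda x,y:(170+(x+.5)/3.8-.5,155+(y+.5)/3.8-.5)
E
python3 - <<'E'
from h import *
np.set_printoptions(precision=4,suppress=True)
# frame from plate (z 0.022) in top view: track line + corners, screws
two={'screwL':((239,198),(414,227)),'screwR':((358,194),(439,307)),'hub':((310,349),(256,248)),'bolthead':((270,279),(338,272)),'bolttip':((338,243),(387,324)),'bush':((490,151),(530,441)),'trackend':((291,92),(549,290))}
P={}
for k,(a,b) in two.items():
    P[k]=tri(ray('top',T(*a)),ray('side',S(*b))); print(k,P[k])
top={'t1':(291,92,.022),'t2':(309,458,.022),'TL':(22,50,.022),'TR':(556,37,.022),'BL':(33,570,.022),'BR':(598,555,.022),'sL':(239,198,.051),'sR':(358,194,.051),'hub':(310,349,.075),'loop':(224,457,.072),'bh':(270,279,.032),'bt':(338,243,.03),'bush':(490,151,.032),'stop':(292,63,.04)}
Q={k:onz('top',T(*v[:2]),v[2]) for k,v in top.items()}
m=(Q['sL']+Q['sR'])/2
d=Q['sL']-Q['sR']; d2=Q['t1']-Q['t2']; e=Q['TL']-Q['BL']; f=Q['TL']-Q['TR']
print('yaw',np.arctan2(-d[0],d[1]),np.arctan2(d2[1],d2[0]),np.arctan2(e[1],e[0]),np.arctan2(-f[0],f[1]),'len',np.linalg.norm(d),np.linalg.norm(e),np.linalg.norm(f))
ya=np.mean([np.arctan2(d2[1],d2[0]),np.arctan2(e[1],e[0]),np.arctan2(-f[0],f[1])])
c,s=np.cos(ya),np.sin(ya); Rp=np.array([[c,s],[-s,c]])
O=m[:2]-Rp.T@[.0425,0]; print('O',O,'yaw',ya)
for k in Q: print(k,Q[k],'plate',Rp@(Q[k][:2]-O))
for k in P: print('2v',k,'plate',Rp@(P[k][:2]-O),P[k][2])
for k,v,z in (('jarbase',(415,172),.022),('canbase',(112,512),.022)):
    p=onz('side',S(*v),z);print(k,p,Rp@(p[:2]-O))
E
```

```text
screwL [ 0.6059 -0.0365  0.0477]
screwR [ 0.6159 -0.1122  0.049 ]
hub [ 0.5092 -0.0886  0.0738]
bolthead [ 0.5585 -0.0619  0.033 ]
bolttip [ 0.5871 -0.1039  0.0286]
bush [ 0.6602 -0.1981  0.0273]
trackend [ 0.6885 -0.0645  0.0208]
yaw 0.14093590376939746 0.13823685455609416 0.14423534171712643 0.131283866071823 len 0.0762676784209061 0.34381584163446666 0.35850129572262013
O [ 0.5671 -0.0802] yaw 0.13791868744834787
t1 [ 0.6874 -0.0645  0.022 ] plate [ 0.1213 -0.001 ]
t2 [ 0.446  -0.0981  0.022 ] plate [-0.1223 -0.0011]
TL [0.6976 0.1177 0.022 ] plate [0.1565 0.178 ]
TR [ 0.7446 -0.2377  0.022 ] plate [ 0.1542 -0.1805]
BL [0.3574 0.0682 0.022 ] plate [-0.1873  0.1759]
BR [ 0.4048 -0.2842  0.022 ] plate [-0.1887 -0.1797]
sL [ 0.6038 -0.0366  0.051 ] plate [0.0424 0.0381]
sR [ 0.6145 -0.1121  0.051 ] plate [ 0.0426 -0.0381]
hub [ 0.5072 -0.0888  0.075 ] plate [-0.0604 -0.0003]
loop [ 0.436  -0.0429  0.072 ] plate [-0.1247  0.0549]
bh [ 0.5571 -0.0621  0.032 ] plate [-0.0073  0.0193]
bt [ 0.586  -0.1038  0.03  ] plate [ 0.0155 -0.026 ]
bush [ 0.6577 -0.1974  0.032 ] plate [ 0.0737 -0.1285]
stop [ 0.7014 -0.0626  0.04  ] plate [ 0.1355 -0.001 ]
2v screwL plate [0.0444 0.0379] 0.04767707250998186
2v screwR plate [ 0.044  -0.0384] 0.0490408249971814
2v hub plate [-0.0584 -0.0004] 0.07382429770736874
2v bolthead plate [-0.006   0.0193] 0.033047844269811805
2v bolttip plate [ 0.0166 -0.0262] 0.028627305489569363
2v bush plate [ 0.0761 -0.1296] 0.027268836645364853
2v trackend plate [ 0.1224 -0.0012] 0.020762377600906372
jarbase [0.6145 0.0548 0.022 ] [0.0655 0.1272]
canbase [ 0.437  -0.2425  0.022 ] [-0.1512 -0.1429]
```

Both views agree: the plate origin is at (0.567, −0.080) with yaw 0.138, and the lever is at +0.71 rad (85 mm confirmed). The jar is at plate (66,127) and the bush at (74,−129). I'll sweep the bolt toward −y with shut fingers.

```bash
cat >> h.py <<'E'
from scipy.spatial.transform import Rotation as Ro
O=np.array([.5671,-.0802]); YAW=.138
c_,s_=np.cos(YAW),np.sin(YAW); Rp=np.array([[c_,s_],[-s_,c_]])
def W(x,y,z): return np.r_[O+Rp.T@[x,y],z]
def where():
    o=bot.get_obs(); p=o['eef_pos']; R=Ro.from_quat(o['tool_rot'])
    ty=Rp@R.as_matrix()[:2,1]
    print('t',round(o['clock'],2),'plate',(Rp@(p[:2]-O)).round(4),'z',round(p[2],4),'tool-y yaw in plate',round(np.arctan2(ty[1],ty[0]),3),'F',(Rp@o['ft_force'][:2]).round(1),o['ft_force'][2].round(1))
    return p,R
def go(*ws):
    p,R=where()
    for w in ws: print(R.inv().apply(np.asarray(w)-p).round(4).tolist())
E
python3 - <<'E'
from h import *
go([.30,.17,.23],W(-.003,.048,.23),W(-.003,.048,.12),W(-.003,.048,.027))
c=bot.calibration('wrist');p,R=where();cam=-np.array(c['R']).T@c['t'];print('cam in tool',R.inv().apply(cam-p))
E
```

```text
t 0.1 plate [-0.3175  0.5991] z 0.2305 tool-y yaw in plate 1.085 F [ 0.4 -0.5] -0.1
[-0.2241, -0.2374, 0.0009]
[-0.5354, -0.3406, 0.0011]
[-0.5354, -0.3404, 0.1111]
[-0.5354, -0.3402, 0.2041]
t 0.1 plate [-0.3175  0.5991] z 0.2305 tool-y yaw in plate 1.085 F [ 0.4 -0.5] -0.1
cam in tool [ 8.17787286e-02 -1.25856049e-04 -1.42230391e-01]
```

Careful with the scale: shifts go in cm. That gives: -0.17 m is -17, -0.535 m is -53.5.

>>> pendant:
  plan: "0 0 0 -6 -6 0 0.0 | 0 0 0 -11 -12 0 0 | 0 0 0 -17 -18 0 0 | 0 0 0 -22 -24 0 0 | 0 0 -0.16 -28 -26 0 0 | 0 0 -0.32 -34 -28 0 0 | 0 0 -0.486 -41 -30 0 0 | 0 0 -0.486 -47 -32 0 0 | 0 0 -0.486 -53.5 -34 0 0 | 0 0 -0.486 -53.5 -34 0 0"

```text
clock: 1.35
eef_pos: [0.5122, 0.0054, 0.231]
tool_rot: [-0.069, 0.998, 0.0, -0.0]
ft_force: [1.0, 1.5, 0.0]
grip_width: 0.0001
grasp_force: 0.0
```

```bash
python3 - <<'E'
from h import *
go(W(-.003,.048,.12),W(-.003,.048,.027))
E
```

```text
t 1.35 plate [-0.0426  0.0923] z 0.231 tool-y yaw in plate 1.571 F [1.2 1.3] 0.0
[-0.0397, -0.0444, 0.1109]
[-0.0397, -0.0444, 0.2039]
```

Scaled: 0.1 m is 10, 0.05 m is 5.

>>> pendant:
  plan: "0 0 0 -4 -4.4 0 0 | 0 0 0 -4 -4.4 5 0 | 0 0 0 -4 -4.4 10 0 | 0 0 0 -4 -4.4 10 0"

```text
clock: 1.85
eef_pos: [0.5525, -0.031, 0.1266]
tool_rot: [-0.069, 0.998, 0.001, -0.006]
ft_force: [-0.6, 0.2, -0.2]
grip_width: -0.0001
grasp_force: 0.0
```

```bash
python3 - <<'E'
from h import *
go(W(-.003,.048,.12),W(-.003,.048,.027))
import cv2
im=bot.camera('top'); cv2.imwrite('pics/top1.png',cv2.resize(im[100:290,210:400,::-1],None,fx=3,fy=3))
where()
E
```

```text
t 1.85 plate [-0.0077  0.0507] z 0.1266 tool-y yaw in plate 1.571 F [-0.5  0.3] -0.2
[-0.0047, -0.0027, 0.0065]
[-0.0058, -0.0029, 0.0995]
t 1.9 plate [-0.0052  0.0504] z 0.1298 tool-y yaw in plate 1.571 F [ 0.2 -0.8] 0.2
```

View pics/top1.png

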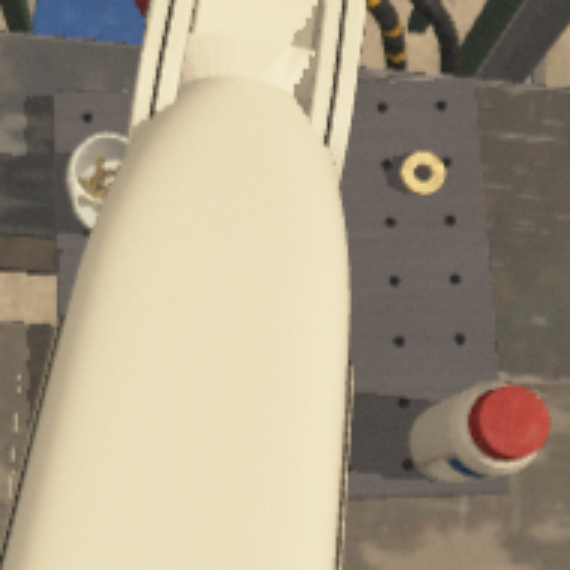

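The arm hides the work area from the top camera, but the jar (100,180 in the crop) and bush (422,172) are untouched. Descending now.

Scaled: -0.002 m is -0.2, 0.102 m is 10.2.

>>> pendant:
  plan: "0 0 0 -0.2 -0.2 5 0 | 0 0 0 -0.2 -0.2 8 0 | 0 0 0 -0.2 -0.2 10 0 | 0 0 0 -0.2 -0.2 10.2 0 | 0 0 0 -0.2 -0.2 10.2 0"

```text
clock: 2.52
eef_pos: [0.561, -0.0327, 0.0317]
tool_rot: [-0.069, 0.998, -0.0, 0.002]
ft_force: [-0.0, -0.3, 0.4]
grip_width: -0.0002
grasp_force: 0.0
```

```bash
python3 - <<'E'
from h import *
go(W(-.003,.048,.027),W(-.006,-.08,.027))
E
```

```text
t 2.52 plate [0.0005 0.0479] z 0.0317 tool-y yaw in plate 1.571 F [-0.  -0.3] 0.4
[0.0035, 0.0001, 0.0047]
[0.0065, -0.1279, 0.0048]
```

Scaled: 0.004 m is 0.4, 0.003 m is 0.3.

>>> pendant:
  plan: "0 0 0 0.1 0 0 0 | 0 0 0 0.1 -1.5 0 0 | 0 0 0 0.2 -3 0 0 | 0 0 0 0.3 -4.5 0 0 | 0 0 0 0.4 -6 0 0 | 0 0 0 0.4 -7.5 0 0 | 0 0 0 0.4 -9 0 0 | 0 0 0 0.4 -10.5 0 0 | 0 0 0 0.4 -12.2 0 0 | 0 0 0 0.4 -12.2 0 0"

```text
clock: 3.78
eef_pos: [0.572, -0.1565, 0.0295]
tool_rot: [-0.068, 0.998, -0.001, 0.0]
ft_force: [-0.1, -0.5, -0.1]
grip_width: 0.0002
grasp_force: 0.0
```

```bash
python3 - <<'E'
from h import *
where()
import cv2
im=bot.camera('side'); cv2.imwrite('pics/side1.png',cv2.resize(im[100:310,170:360,::-1],None,fx=2.8,fy=2.8))
E
```

```text
t 3.77 plate [-0.0057 -0.0763] z 0.0295 tool-y yaw in plate 1.568 F [-0.2 -0.4] -0.1
```

View pics/side1.png

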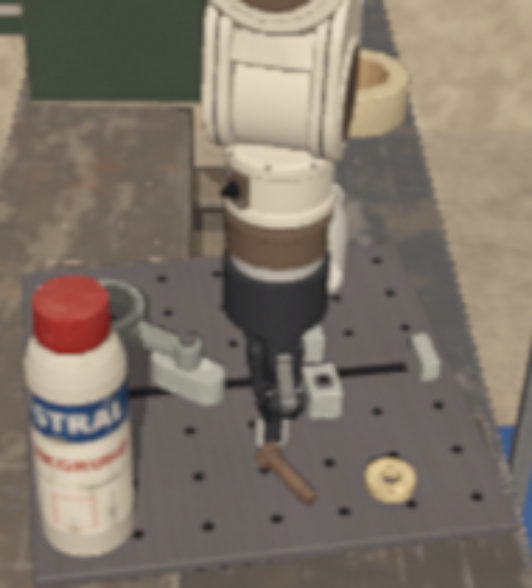

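The bolt lies at about (288,474) in the crop, clear of the track, with the bush and can undisturbed. Next I'll lift and go above the loop.

>>> pendant:
  plan: "0 0 0 0 0.6 0 0 | 0 0 0 0 0.6 -5 0 | 0 0 0 0 0.6 -10 0 | 0 0 0 4 5 -10 0 | 0 0 0 8 9 -10 0 | 0 0 0 11.9 13.1 -10 0 | 0 0 0 11.9 13.1 -10 0 | 0 0 0 11.9 13.1 -10 0"

```text
clock: 4.82
eef_pos: [0.4366, -0.0406, 0.1297]
tool_rot: [-0.07, 0.998, -0.0, 0.001]
ft_force: [-0.1, -0.4, 0.2]
grip_width: -0.0004
grasp_force: 0.0
```

```bash
python3 - <<'E'
from h import *
c=bot.calibration('side'); p=onz('side',(272.9,269.3),.03); print('bolt',Rp@(p[:2]-O))
where();
import cv2
im=bot.camera('side'); cv2.imwrite('pics/side2.png',cv2.resize(im[100:310,170:360,::-1],None,fx=2.8,fy=2.8))
go(W(-.1247,.0549,.09),W(-.1247,.0549,.058))
E
```

```text
bolt [ 0.00292402 -0.11731084]
t 4.83 plate [-0.1238  0.0572] z 0.1297 tool-y yaw in plate 1.572 F [-0.1 -0.4] 0.2
t 4.88 plate [-0.1232  0.0567] z 0.1297 tool-y yaw in plate 1.571 F [-0.8  0. ] 0.5
[0.0016, -0.0018, 0.0397]
[0.0016, -0.0018, 0.0717]
```

View pics/side2.png

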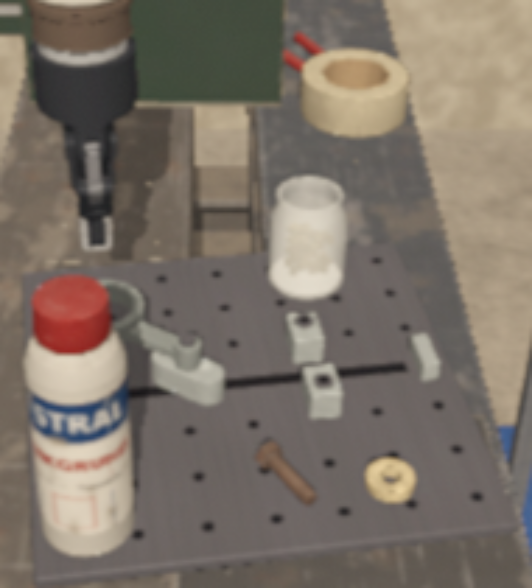

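The bolt is at y −117 mm, everything else stands as before, and the tool hangs over the loop. Descending into it.

>>> pendant:
  plan: "0 0 0 0.2 -0.2 3 0 | 0 0 0 0.2 -0.2 5 0 | 0 0 0 0.2 -0.2 6.5 0 | 0 0 0 0.2 -0.2 7.1 0 | 0 0 0 0.2 -0.2 7.1 0"

```text
clock: 5.5
eef_pos: [0.4348, -0.0435, 0.0581]
tool_rot: [-0.069, 0.998, -0.0, -0.0]
ft_force: [-0.3, 0.2, -0.4]
grip_width: 0.0002
grasp_force: 0.0
```

```bash
python3 - <<'E'
from h import *
go(W(-.135,.035,.058),W(-.142,.015,.058),W(-.145,-.009,.058))
E
```

```text
t 5.5 plate [-0.126   0.0546] z 0.0581 tool-y yaw in plate 1.57 F [-0.3  0.2] -0.4
[0.009, -0.0196, 0.0001]
[0.016, -0.0396, 0.0001]
[0.019, -0.0636, 0.0001]
```

Scaled: -0.064 m is -6.4, -0.06 m is -6.

>>> pendant:
  plan: "0 0 0 0.5 -1 0 0 | 0 0 0 0.9 -2 0 0 | 0 0 0 1.3 -3 0 0 | 0 0 0 1.6 -4 0 0 | 0 0 0 1.8 -5 0 0 | 0 0 0 1.9 -6 0 0 | 0 0 0 1.9 -6.4 0 0 | 0 0 0 1.9 -6.4 0 0"

```text
clock: 6.5
eef_pos: [0.4238, -0.1094, 0.0581]
tool_rot: [-0.069, 0.998, -0.0, -0.001]
ft_force: [0.2, -0.0, 0.3]
grip_width: 0.0002
grasp_force: 0.0
```

```bash
python3 - <<'E'
from h import *
import cv2
where()
im=bot.camera('side'); cv2.imwrite('pics/side3.png',cv2.resize(im[130:310,160:360,::-1],None,fx=3,fy=3))
E
```

```text
t 6.5 plate [-0.1459 -0.0093] z 0.0581 tool-y yaw in plate 1.57 F [ 0.2 -0.1] 0.3
```

View pics/side3.png

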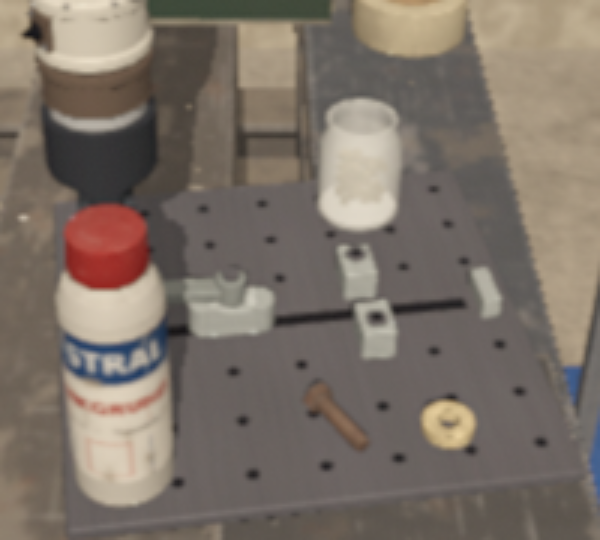

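The key now lies along the track, its lower edge parallel to the black line at (190–273, 330). Pushing forward on the centre line.

Scaled: -0.05 m is -5, -0.03 m is -3.

>>> pendant:
  plan: "0 0 0 0 0.6 0 0 | 0 0 0 0 0.9 0 0 | 0 0 0 -1 0.9 0 0 | 0 0 0 -2 0.9 0 0 | 0 0 0 -3 0.9 0 0 | 0 0 0 -4 0.9 0 0 | 0 0 0 -5 0.9 0 0 | 0 0 0 -6 0.9 0 0 | 0 0 0 -6 0.9 0 0"

```text
clock: 7.68
eef_pos: [0.4824, -0.0918, 0.058]
tool_rot: [-0.069, 0.998, 0.0, -0.001]
ft_force: [-4.3, 0.2, 1.5]
grip_width: -0.0004
grasp_force: 2.1
```

```bash
python3 - <<'E'
from h import *
import cv2
where()
im=bot.camera('side'); cv2.imwrite('pics/side4.png',cv2.resize(im[130:310,160:360,::-1],None,fx=3,fy=3))
E
```

```text
t 7.67 plate [-0.0854  0.0002] z 0.058 tool-y yaw in plate 1.571 F [-4.2  0.8] 1.5
```

View pics/side4.png

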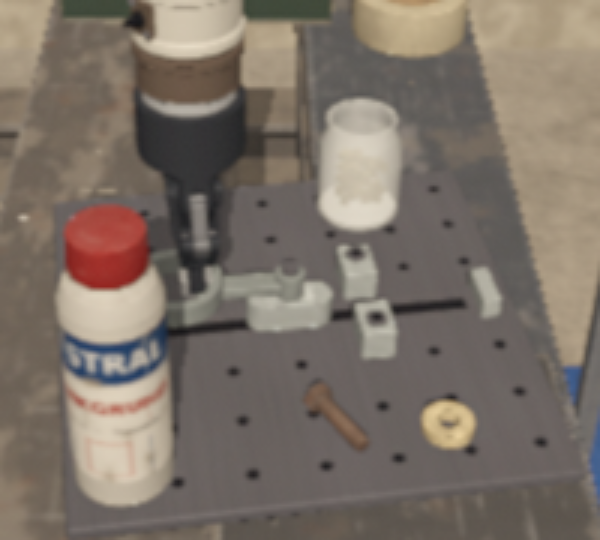

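The key is square to the track at (250–332, 305), just short of the jaws, with the slide following at 4 N. Pushing on through.

```bash
python3 - <<'E'
from h import *
p=onz('side',(160+291/3-.33,130+268/3-.33),.075); print('hub plate',Rp@(p[:2]-O))
E
```

```text
hub plate [-0.01353308 -0.00449313]
```

>>> pendant:
  plan: "0 0 0 -1 0 0 0 | 0 0 0 -2 0 0 0 | 0 0 0 -3 0 0 0 | 0 0 0 -4 0 0 0 | 0 0 0 -5 0 0 0 | 0 0 0 -6 0 0 0 | 0 0 0 -7 0 0 0 | 0 0 0 -8 0 0 0 | 0 0 0 -9 0 0 0 | 0 0 0 -9 0 0 0"

```text
clock: 8.98
eef_pos: [0.5697, -0.0797, 0.0579]
tool_rot: [-0.069, 0.998, -0.0, -0.002]
ft_force: [-8.7, -0.8, 5.0]
grip_width: -0.0001
grasp_force: 4.1
```

```bash
python3 - <<'E'
from h import *
where()
E
```

```text
t 8.97 plate [0.0026 0.0002] z 0.0579 tool-y yaw in plate 1.571 F [-8.7  0.4] 5.0
```

>>> pendant:
  plan: "0 0 0 -0.5 0 0 0 | 0 0 0 -1 0 0 0 | 0 0 0 -1.5 0 0 0 | 0 0 0 -1.6 0 0 0 | 0 0 0 -1.6 0 0 0"

```text
clock: 9.6
eef_pos: [0.5846, -0.0776, 0.0579]
tool_rot: [-0.069, 0.998, -0.0, -0.003]
ft_force: [-9.1, -1.2, 6.4]
grip_width: 0.0002
grasp_force: 4.5
```

```bash
python3 -c "
from h import *
where()"
```

```text
t 9.6 plate [0.0177 0.0001] z 0.0579 tool-y yaw in plate 1.57 F [-9.2  0. ] 6.4
```

Scaled: -0.003 m is -0.3, -0.002 m is -0.2.

>>> pendant:
  plan: "0 0 0 -0.2 0 0 0 | 0 0 0 -0.3 0 0 0 | 0 0 0 -0.3 0 0 0"

```text
clock: 9.98
eef_pos: [0.5874, -0.0772, 0.0579]
tool_rot: [-0.069, 0.998, -0.0, -0.003]
ft_force: [-9.3, -1.0, 6.2]
grip_width: 0.0001
grasp_force: 4.6
```

```bash
python3 - <<'E'
from h import *
import cv2
where()
im=bot.camera('side')
crop=im[190:290,230:350,::-1]; cv2.imwrite('pics/side5.png',cv2.resize(crop,None,fx=5,fy=5,interpolation=cv2.INTER_CUBIC))
E
```

```text
t 9.97 plate [0.0205 0.0001] z 0.0579 tool-y yaw in plate 1.57 F [-9.3  0.3] 6.2
```

>>> pendant:
  plan: "0 0 0 -0.2 0 0 0 | 0 0 0 -0.2 0 0 0"

```text
clock: 10.28
eef_pos: [0.5894, -0.077, 0.0579]
tool_rot: [-0.069, 0.998, -0.0, -0.003]
ft_force: [-9.3, -0.9, 6.0]
grip_width: -0.0002
grasp_force: 4.6
```

```bash
python3 -c "
from h import *
where()"
```

```text
t 10.28 plate [0.0225 0.0001] z 0.0579 tool-y yaw in plate 1.57 F [-9.4  0.4] 6.0
```

View pics/side5.png

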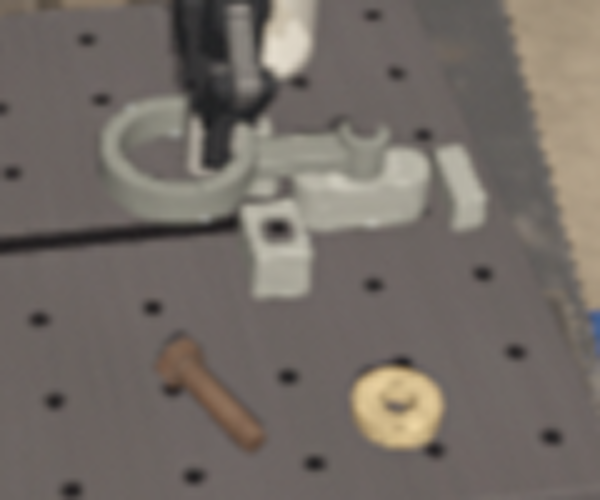

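The key is past the jaws: its rear end is at about (297,195) in the crop and the hub at (365,132). The finger bears on the ring's front. I'll work out the travel and feel for the end stop.

```bash
python3 - <<'E'
from h import *
p=onz('side',(230+365/5-.4,190+131/5-.4),.075); print('hub plate at F=.0205:',Rp@(p[:2]-O))
E
```

```text
hub plate at F=.0205: [ 0.08972228 -0.00777243]
```

>>> pendant:
  plan: "0 0 0 -0.2 0 0 0 | 0 0 0 -0.2 0 0 0"

```text
clock: 10.52
eef_pos: [0.5909, -0.0768, 0.0579]
tool_rot: [-0.069, 0.998, -0.0, -0.003]
ft_force: [-10.5, -0.9, 6.6]
grip_width: 0.0003
grasp_force: 5.3
```

```bash
python3 -c "
from h import *
where()"
```

```text
t 10.53 plate [0.024  0.0001] z 0.0579 tool-y yaw in plate 1.57 F [-10.5   0.6] 6.6
```

>>> pendant:
  plan: "0 0 0 -0.2 0 0 0 | 0 0 0 -0.2 0 0 0"

```text
clock: 10.78
eef_pos: [0.591, -0.0768, 0.058]
tool_rot: [-0.068, 0.998, -0.0, -0.005]
ft_force: [-15.3, -1.2, 10.5]
grip_width: -0.0001
grasp_force: 7.6
```

```bash
python3 -c "
from h import *
where()"
```

```text
t 10.78 plate [0.0242 0.0001] z 0.058 tool-y yaw in plate 1.57 F [-15.4   0.9] 10.5
```

The stop is felt at F_x = 24 mm, so the finger-to-pivot contact radius is about 69 mm. Now I'll swing toward −y around the pivot, holding it near x = 91 mm.

>>> pendant:
  plan: "0 0 0 0.2 -0.6 0 0 | 0 0 0 0.2 -1.2 0 0 | 0 0 0 0.15 -1.8 0 0 | 0 0 0 0 -2.4 0 0 | 0 0 0 -0.2 -3 0 0 | 0 0 0 -0.45 -3.5 0 0 | 0 0 0 -0.45 -3.5 0 0"

```text
clock: 11.65
eef_pos: [0.6025, -0.1121, 0.0571]
tool_rot: [-0.068, 0.998, -0.001, -0.003]
ft_force: [-9.4, -5.6, 1.5]
grip_width: 0.0003
grasp_force: 4.2
```

```bash
python3 -c "
from h import *
where()"
```

```text
t 11.65 plate [ 0.0306 -0.0365] z 0.0571 tool-y yaw in plate 1.569 F [-10.1  -4.2] 1.5
```

The force points through the pivot, so the lever is following at about −30°. Continuing.

>>> pendant:
  plan: "0 0 0 -0.35 -0.5 0 0 | 0 0 0 -0.7 -1 0 0 | 0 0 0 -1.1 -1.45 0 0 | 0 0 0 -1.55 -1.85 0 0 | 0 0 0 -2 -2.25 0 0 | 0 0 0 -2.5 -2.65 0 0 | 0 0 0 -2.5 -2.65 0 0"

```text
clock: 12.52
eef_pos: [0.6325, -0.1391, 0.0579]
tool_rot: [-0.067, 0.998, -0.005, -0.002]
ft_force: [-6.8, -14.3, 2.1]
grip_width: 0.0
grasp_force: 6.2
```

```bash
python3 -c "
from h import *
where()"
```

```text
t 12.53 plate [ 0.0566 -0.0674] z 0.0579 tool-y yaw in plate 1.567 F [ -8.7 -13.3] 2.1
```

Scaled: -0.012 m is -1.2, -0.0105 m is -1.05.

>>> pendant:
  plan: "0 0 0 -0.4 -0.3 0 0 | 0 0 0 -0.8 -0.6 0 0 | 0 0 0 -1.2 -1.05 0 0 | 0 0 0 -1.2 -1.6 0 0 | 0 0 0 -1.2 -2 0 0 | 0 0 0 -1.2 -2 0 0"

```text
clock: 13.28
eef_pos: [0.6491, -0.1509, 0.0585]
tool_rot: [-0.069, 0.998, 0.0, 0.0]
ft_force: [0.2, 0.3, -0.0]
grip_width: 0.0002
grasp_force: 0.0
```

```bash
python3 - <<'E'
from h import *
where()
np.set_printoptions(precision=4,suppress=True)
import cv2
im=bot.camera('side'); cv2.imwrite('pics/side6.png',im[:,:,::-1])
E
```

```text
t 13.28 plate [ 0.0714 -0.0813] z 0.0585 tool-y yaw in plate 1.571 F [0.2 0.3] -0.0
```

Contact force has dropped to zero, so the spring has taken the key. Lifting straight out and retreating to check.

Careful with the scale: shifts go in cm. That gives: 0.25 m is 25, 0.23 m is 23.

>>> pendant:
  plan: "0 0 0 0 0 -2 0 | 0 0 0 0 0 -5 0 | 0 0 0 0 0 -10 0 | 0 0 0 0 0 -15 0 | 0 0 0 0 0 -18 0 | 0 0 0 5 3 -18 0 | 0 0 0 10 8 -18 0 | 0 0 0 15 13 -18 0 | 0 0 0 20 18 -18 0 | 0 0 0 25 23 -18 0"
  lines: "1,2"

```text
clock: 14.58
eef_pos: [0.3938, 0.0238, 0.2386]
```

>>> pendant:
  plan: "0 0 0 2 6 0 0 | 0 0 0 4 12 0 0 | 0 0 0 6 18 0 0 | 0 0 0 6 22 0 0 | 0 0 0 6 25 0 0 | 0 0 0 6 25 0 0"

```text
clock: 15.32
eef_pos: [0.301, 0.2637, 0.2385]
tool_rot: [-0.071, 0.997, 0.0, 0.0]
ft_force: [-0.2, 0.2, -0.1]
grip_width: 0.0001
grasp_force: 0.0
```

```bash
python3 - <<'E'
from h import *
import cv2
where()
a=cv2.imread('pics/top0.png').astype(int); im=bot.camera('top')[:,:,::-1]; cv2.imwrite('pics/top2.png',im); s=bot.camera('side')[:,:,::-1]; cv2.imwrite('pics/side7.png',s)
def blobs(n,im,m,z,amin=15):
    k,l,st,ce=cv2.connectedComponentsWithStats(m.astype(np.uint8))
    for i in range(1,k):
        if st[i,4]>=amin:
            p=Rp@(onz(n,ce[i],z)[:2]-O)
            if abs(p[0])<.2 and abs(p[1])<.2: print(n,st[i].tolist(),ce[i].round(1),'plate',p.round(4))
i=im.astype(int); b,g,r=i[...,0],i[...,1],i[...,2]
print('green-grey metal'); blobs('top',i,(g>=r-2)&(g>130)&(g<235)&(abs(r-b)<40),.068)
print('rust'); blobs('top',i,(r-b>35)&(r<170)&(r>80),.03,20)
for n,p0,q in (('top','pics/top0.png','pics/top2.png'),):
    d=abs(cv2.imread(p0).astype(int)-cv2.imread(q).astype(int)).sum(2)
    for nm,(x,y) in dict(jar=(247,160),bush=(351,157),can=(372,243)).items(): print(nm,'mean diff',d[y-15:y+16,x-15:x+16].mean().round(1))
E
```

```text
t 15.32 plate [-0.2162  0.3772] z 0.2385 tool-y yaw in plate 1.575 F [-0.2  0.2] -0.1
green-grey metal
top [335, 143, 12, 8, 26] [340.8 145.8] plate [ 0.0934 -0.0994]
top [312, 145, 19, 21, 80] [321.5 156.5] plate [ 0.0682 -0.0512]
top [295, 156, 17, 8, 36] [304.  159.3] plate [ 0.0624 -0.0088]
rust
top [338, 180, 21, 16, 102] [347.6 186.8] plate [-0.0006 -0.1163]
top [366, 230, 16, 24, 105] [370.4 242.8] plate [-0.1393 -0.1612]
top [347, 233, 23, 24, 174] [354.8 245.3] plate [-0.144  -0.1234]
top [214, 261, 17, 9, 45] [221.3 264.2] plate [-0.1788  0.1965]
jar mean diff 5.4
bush mean diff 33.2
can mean diff 6.1
```

```bash
python3 - <<'E'
from h import *
import cv2
i=cv2.imread('pics/top2.png').astype(int); g=i.sum(2)/3
ys,xs=np.mgrid[130:200,280:370]; 
P=np.array([Rp@(onz('top',(x,y),.07)[:2]-O) for x,y in zip(xs.ravel(),ys.ravel())])
sub=i[130:200,280:370].reshape(-1,3); m=(sub[:,1]>=sub[:,2]-2)&(sub[:,1]>110)&(abs(sub[:,2]-sub[:,0])<40)
d=np.hypot(P[:,0]-.068,P[:,1]+.085); q=P[m&(d>.022)&(d<.042)]
A=np.c_[2*q,np.ones(len(q))]; s=np.linalg.lstsq(A,(q**2).sum(1),rcond=None)[0]; print('ring',s[:2].round(4),'r',np.sqrt(s[2]+s[0]**2+s[1]**2).round(4),len(q))
l=P[m&(P[:,1]>-.045)&(P[:,1]<.035)&(P[:,0]>.052)&(P[:,0]<.1)]; print('bar/key mean',l.mean(0).round(4),np.polyfit(l[:,1],l[:,0],1).round(3))
E
python3 - <<'E'
import cv2
im=cv2.imread('pics/top2.png')[125:205,275:375]
for r in range(0,80,3): print(''.join(' .:-=+*#%@'[min(9,int(v)//26)] for v in im[r,::1].mean(1)))
E
```

```text
==================+++++++===============+=========+++++=+++=++++======++++++*******++=--------------
=============--====================++=============================================================++
================++++++*++***++++====================================================================
======---------+%%%%%%%%%%%%%%%#=============================---================-.:-================
==..:-=--------==++============+=========-::-================--====================================-
====================================================================================================
=====================:..::============================+++*##**##*+++================================
=====================-:.::===--------------=======+**##**+=-----=+*****+============================
=====================-:...:---------------------=**#*==============--=****=======================-==
=====================-...:--------========-----+##*=--============-----=**##%%%%*+=--===============
===---========+++++++==+====+#********####*+==+***+----=======-.::--=**=+*#*==*%%%%--=====
[... 1278 characters left out ...]
=--------:--==================---============
=====--=================:..::=======================================================================
========================::.::=======================================================================
========================:::::=======================================================================Traceback (most recent call last):
  File "<stdin>", line 5, in <module>
  File "h.py", line 7, in onz
    o,d=ray(n,uv,c); return o+d*(z-o[2])/d[2]
        ~~~^^^^^^^^
  File "h.py", line 4, in ray
    c=c or bot.calibration(n); R=np.array(c['R']);t=np.array(c['t'])
           ~~~~~~~~~~~~~~~^^^
ValueError: time passes only in moves, steps and waits
```

```bash
python3 - <<'E'
from h import *
import cv2
c=bot.calibration('top')
i=cv2.imread('pics/top2.png').astype(int)
ys,xs=np.mgrid[130:200,280:370]
P=np.array([Rp@(onz('top',(x,y),.07,c)[:2]-O) for x,y in zip(xs.ravel(),ys.ravel())])
sub=i[130:200,280:370].reshape(-1,3); m=(sub[:,1]>=sub[:,2]-4)&(sub.mean(1)>125)
d=np.hypot(P[:,0]-.068,P[:,1]+.085); q=P[m&(d>.022)&(d<.040)]
A=np.c_[2*q,np.ones(len(q))]; s=np.linalg.lstsq(A,(q**2).sum(1),rcond=None)[0]; print('ring',s[:2].round(4),'r',np.sqrt(s[2]+s[0]**2+s[1]**2).round(4),len(q))
print('ring by extents',Rp@(onz('top',(335,156),.072,c)[:2]-O))
bar=P[m&(P[:,1]>-.05)&(P[:,1]<.03)&(P[:,0]>.06)&(P[:,0]<.09)]
print(np.c_[np.round(np.arange(-.045,.03,.01),3),[bar[(abs(bar[:,1]-y)<.005),0].mean() if (abs(bar[:,1]-y)<.005).any() else 0 for y in np.arange(-.045,.03,.01)]].round(4))
E
```

```text
ring [ 0.068  -0.0846] r 0.0307 271
ring by extents [ 0.06718359 -0.08309303]
[[-0.045   0.067 ]
 [-0.035   0.0668]
 [-0.025   0.0675]
 [-0.015   0.0668]
 [-0.005   0.0665]
 [ 0.005   0.0654]
 [ 0.015   0.0678]
 [ 0.025   0.0659]]
```

The ring centre is at plate (68.0, −84.6) mm and the bar runs straight at x of about 67 mm. That puts the key seated at a travel of about 0.128 and square across the jaws. The bolt is at y −116 mm, and the jar and can images are unchanged. The bush image differs only because the ring now overlaps it. Handing in.

```bash
python3 -c "
from workcell import bot
print(bot.job_done())"
```

```text
the job is handed in; nothing more can be done
None
```

The slide is locked: the key measures seated square across the back of the jaws at about 0.128 m travel, lever on the right. The bolt is out of the track at y −116 mm, the jar, can and bush look undisturbed, and the job is handed in; no verdict was returned.

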